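Present the notched reference strip at the anvil, label up

TASK

One of the two steel strips in the black tray has a small notch at a corner, which marks its frosted, labelled end: take that strip out, lay it label up and balanced across the narrow pedestal anvil, and let go of it there. Then take it again by its plain end, so that the fingers leave the frosted end free, and present it to the tester's round grooved anvil: hold it level, label up, with the frosted end centred over that anvil and about 4 cm clear of it. Finish while still holding it there, and leave everything else where it is.

Things in the scene. Friction and masses are not known exactly. Their poses are not given: they have to be found in the camera images.
- strip: the notched steel strip, 90 x 30 x 10 mm (x, y, z), about 0.2 kg; origin (and balance point within 1 mm) at the centre of its underside, z out of the label face. The +x end (x 15 to 45 mm) is frosted on the upper face, with a small paper label; a 9 x 9 mm notch is cut through the corner at +x, +y. The -x end is plain. It starts label up in its nest, 10 mm over the bench, pointing any way
- strip_frost (a point): the middle of the frosted end: on the strip's upper face, 30 mm from its centre towards the notched end; axes as the strip's
- strip_plain (a point): the place to hold at the plain end: 28 mm from the strip's centre towards its plain end, at half thickness; axes as the strip's
- blank: the other steel strip, same size and also frosted and labelled at one end, but without a notch; lies in the tray's other nest and stays there. Origin at the centre of its underside
- tray: fixed black tray, 150 x 170 mm, turned any way; origin under its centre. Floor 10 mm over the bench. Two nests 42 mm either side of centre along y; strips lie along x. Grey walls 8 mm high (2 mm below the strips' tops) enclose each strip's ends, 2 mm play; along its middle 46 mm there are none: grip it there, across its long edges, fingertips 1 to 3 mm over the floor
- spot: fixed dark steel pedestal anvil: a round upright post 26 mm across with a flat top, flaring at the bottom to a foot 64 mm across; 70 mm tall; origin at the centre of its underside. The pedestal and the round anvil may have changed places
- spot_top (a point): centre of the pedestal's flat top, 70 mm above the bench, z up
- disc: fixed dark steel round anvil with ring grooves on its flat top, 72 mm across, 55 mm tall, waisted below the top; origin at the centre of its underside
- disc_top (a point): centre of the round anvil's top, 55 mm above the bench, z up
- round_block: bystander: round steel block, 60 mm across, 14 mm high, loose; origin under its centre
- loupe: bystander: black loupe, 38 mm across, 36 mm high, standing loose; origin under its centre
- oil: bystander: white bottle, 44 mm across, 100 mm high, loose; origin under its centre
- driver: bystander: screwdriver lying loose nearer the robot, along its x axis
- dust_brush: bystander: brush lying loose at the far side, along its x axis
- indenter_box: bystander: small wooden box, 70 x 50 x 35 mm, loose; origin under its centre
- dish: bystander: white dish, 70 mm across, 22 mm high, loose; origin under its centre
Not all that is in view belongs to the job. Leave any blue or yellow look-alike of the blank alone. There is more than one size of the tray; the one meant has the size given above.

How it is judged:
By the outcome, as a careful person would: the job done as asked, in the order asked, and still so for the second after the job is handed in, while the arm keeps its last pose, push and grip.
It also fails if it takes over 64 s, if anything falls off the work surface, if the arm or the gripper's body presses on something with over 40 N, if the wrist force passes 120 N, or if a joint passes its speed limit or range.

ROBOT

A 6-joint arm with a two-finger parallel gripper is mounted at the origin on the work surface. World frame = base frame: x ahead of the robot, y to its left, z up, the work surface at z = 0. Lengths are in m, angles in rad, forces in N, time in s.
With the tool pointing down it reaches from about 0.4 to 0.825 m from the base axis. Payload 7 kg.
Tool frame: the origin (TCP) lies on the centre line of the jaws, within the pads' length; the fingertips stand 19 mm ahead of it and the grasp point (between the pads) is the TCP; z points along the fingers, y is the line along which they close (so a half turn about z gives the same grasp; the last joint's range is limited). The gripper opens to 88 mm and grips with 3 to 60 N. Pads are 19 mm wide; open, the fingers measure 130 mm over their backs; the gripper's body (78 mm by 193 mm) begins 47 mm behind the grasp point.
Start: joints at [-0.903, 0.359, 0.012, 0, -1.224, -0.288], TCP at [0.25, -0.627, 0.217] pointing down, gripper open.
Joint ranges: [-3.07, 3.07], [-1.43, 2.12], [-1.02, 1.25], [-3.03, 1.67], [-3.05, -0], [-3.03, 3.03]. Speed limits (rad/s): [2.39, 2.39, 3.01, 3.14, 3.14, 3.14].

INTERFACE

Orientations are given as [roll, pitch, yaw] about the fixed x, y, z axes, in that order (R = Rz(yaw) Ry(pitch) Rx(roll)).
In Python, from station import arm, imaging, models gives the robot as it stands.
- The arm moves only by the tool play_rows, never from a script. Its arguments are lists of equal length, an entry for each row: "travel": the shift along the tool's x, y, z in units of 25 mm (1.0 is 25 mm), a list of three; "twist": the turn about the tool's z in units of 0.15 rad (1.0 is 0.15 rad). A call has 1 to 8 rows; each row shifts and turns the commanded pose from where the row before left it, along the tool's axes as they then stand; what a row does not reach is not made up. A row lasts 1/8 s, in which the tool goes at most 62.5 mm and 10.7 degrees, less where a joint would pass 70% of its speed; a pose out of reach is approached as far as the arm can. A call with a number of a shift or a turn outside -1 to 1 is refused whole. A call with a gripper value outside its range is refused whole. "fingers" is the opening, from 0 (shut) to 1 (fully open), set as the call begins (left out, the last holds). The fingers move at their own pace and stop on an object; "newtons" is the grip in N (left out, the last holds). Time passes only in rows, so rows that do not move let the fingers close. It gives the time, the measured TCP pose, the force, the opening and the grip force at its end, in the units of the state.
- arm.get_state(): the state, without advancing time (a new reading comes with each control period).
- imaging.grab_frame(name): name is "scene" or "top" or "wrist"; returns a dict with "pixels" (400x640x3 uint8, red, green, blue), "fx", "fy", "cx", "cy" (pixels), "R" (3x3) and "t" (3): a world point X has camera coordinates R X + t; the wrist camera has in their place "T_tool_cam" (4x4, takes a point from camera to tool coordinates, whose origin is the TCP and whose axes are the flange's). Camera axes: x right, y down, z forward; pixel columns grow to the right and rows downward; lengths in m; the calibration is good to about 2 mm. A picture is of the moment at which its call begins: read the wrist's pose just before it. There is no depth.
- arm.job_done(): hands the job in; it is judged then, once.
Trained networks look in the newest picture that a camera, given by its name, has taken for a name from the list of things; names that differ only in an ending like _2 or _b are one class to them, and where a whole thing is asked for, a point or a joint stands for the part that bears it (a point fixed in the world has none). Each returns a list of dicts, best first, with "confidence" (0 to 1); they miss things now and then, are a little off and sometimes report something else, mostly with a low value. They report only what shows in the picture. A call takes as long as a camera call. They do not tell look-alikes from the thing itself.
- models.boxes_of(name, camera): "extent" ([centre column, centre row, width, height] in pixels, round what is visible of it).
- models.silhouettes(name, camera): "pixels" (400x640 bool, what is visible of it) and "extent" ([centre column, centre row, width, height] in pixels, round what is visible of it).
The state is a dict: "t": time; "q": joint angles; "qd": joint speeds; "joint_efforts": joint torques, N m; "eef_pos": TCP position; "ee_rot": TCP orientation; "force": force on the tool from outside, world axes, zero at the start; "moment": the same for the moment, N m; "width": finger opening in m; "gripper_force": force on a finger pad.
Only numpy, scipy, OpenCV 4.12 (cv2) and the standard library are available. Lean on these libraries where they do the work, as an engineer would, in place of code of your own. Each camera call takes 0.05 s, during which the arm holds its last target. There are 200 camera calls.

## Working session

There is one attempt and no reset: what is moved stays moved. The work goes in short steps, Python scripts to look and compute and a tool call to move; the robot and the scene stay as the last step left them, time stands still between calls to the robot, and variables do not carry over. Pictures are saved under pics/ and viewed, at most 13 in all, crops included, and the job is handed in when it is done.

Besides the shell and the picture viewer there is one more tool, called after ">>>" by a JSON object that holds its "fn" and its "kwargs". play_rows: Moves the arm, as the interface text tells. Shifts and turns lie within -1 to 1; 1 stands for 25 mm of shift or 0.15 rad of turn. Its arguments: {"type":"object","properties":{"travel":{"type":"array","items":{"type":"array","items":{"type":"number"}}},"twist":{"type":"array","items":{"type":"number"}},"fingers":{"type":"number"},"newtons":{"type":"number"}},"required":["travel","twist"]}

```bash
mkdir -p pics; ls
cat > h.py <<'E'
import numpy as np, cv2
from station import arm, imaging, models
def w2p(f,X):
    c=f["R"]@np.asarray(X,float)+f["t"]; return np.array([f["fx"]*c[0]/c[2]+f["cx"],f["fy"]*c[1]/c[2]+f["cy"]])
def p2w(f,uv,z):
    R=np.array(f["R"]);t=np.array(f["t"]); o=-R.T@t
    d=R.T@np.array([(uv[0]-f["cx"])/f["fx"],(uv[1]-f["cy"])/f["fy"],1]); return o+d*(z-o[2])/d[2]
def save(f,n): cv2.imwrite("pics/"+n,f[:,:,::-1])
E
python3 - <<'E'
from h import *
f=imaging.grab_frame("top"); s=imaging.grab_frame("scene")
save(np.vstack([f["pixels"],s["pixels"]])[::1,:,:],"a.png")
im=cv2.imread("pics/a.png"); cv2.imwrite("pics/top.png",cv2.resize(f["pixels"][:,:,::-1],(800,500)))
for k in("fx","cx","cy","R","t"):print(k,f[k])
for n,z in [("strip",.02),("blank",.02),("tray",.01),("spot",.07),("disc",.055),("oil",.1),("loupe",.036),("indenter_box",.035)]:
    for d in models.boxes_of(n,"top")[:4]: print(n,round(d["confidence"],2),np.round(d["extent"]),p2w(f,d["extent"][:2],z).round(3))
print(arm.get_state())
E
```

```text
pics
fx 408.6797123207414
cx 319.3021658901591
cy 199.3202865210541
R [[-0.0154431  -0.99985492  0.00718664]
 [-0.99081309  0.01433687 -0.13447634]
 [ 0.13435379 -0.00919734 -0.99089074]]
t [0.09229539 0.54838651 1.16983975]
strip 0.7 [219. 259.  25.  25.] [0.38  0.382 0.02 ]
blank 0.83 [269. 198.  36.  18.] [0.557 0.234 0.02 ]
blank 0.56 [271. 247.  22.  28.] [0.413 0.23  0.02 ]
blank 0.52 [255. 290.  26.  12.] [0.29  0.274 0.02 ]
tray 0.85 [266. 188.  56.  67.] [0.589 0.243 0.01 ]
tray 0.76 [169. 283.  37.  42.] [0.313 0.529 0.01 ]
spot 0.87 [358. 196.  18.  26.] [ 0.553 -0.028  0.07 ]
spot 0.43 [262. 173.  36.  16.] [0.624 0.248 0.07 ]
disc 0.83 [447. 193.  33.  33.] [ 0.559 -0.289  0.055]
loupe 0.74 [271. 198.  37.  15.] [0.555 0.226 0.036]
loupe 0.49 [383. 141.  20.  18.] [ 0.724 -0.112  0.036]
indenter_box 0.73 [272. 135.  18.  25.] [0.748 0.225 0.035]
{'t': 0.5, 'q': array([-9.02891600e-01,  3.58617127e-01,  1.18371136e-02, -2.89254603e-05,
       -1.22408027e+00, -2.88101998e-01]), 'qd': array([-8.52726213e-04,  1.07073743e-03, -1.50967033e-04,  1.87842780e-03,
       -4.79687709e-05,  2.00590081e-04]), 'joint_efforts': array([ 1.09768258e-03, -5.81797600e+01,  2.93068707e+01,  6.99718237e+00,
        1.19245172e-02, -2.98111138e-05]), 'eef_pos': array([ 0.25021426, -0.6268552 ,  0.21711752]), 'ee_rot': array([ 3.14152360e+00,  7.90945302e-06, -2.76179976e+00]), 'force': array([-0.24561768, -0.27865446,  0.78743292]), 'moment': array([ 0.03069612, -0.01590796, -0.04527465]), 'gripper_force': 0.0, 'width': 0.0877145743120846}
```

View pics/top.png

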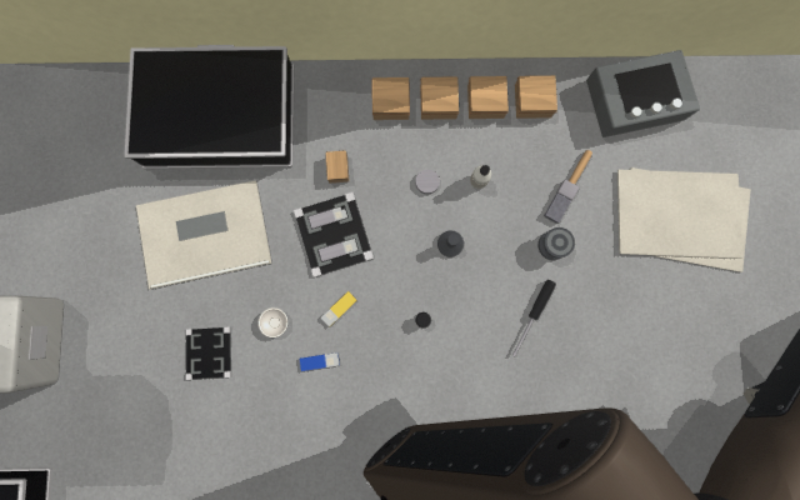

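The top view shows the larger tray at (334,235) in the 800-px picture, holding two steel strips. One is at (325,216) and the other at (337,250), and both have their frosted end to the right. The small tray at (208,353) and the blue (318,362) and yellow (338,308) blocks are decoys. The pedestal is at (450,243) and the round anvil at (557,243). I can't tell the notch from here, so I'll move the wrist camera over the tray.

```bash
cat >> h.py <<'E'
from scipy.spatial.transform import Rotation as Ro
def Rt(s): return Ro.from_euler("xyz",s["ee_rot"]).as_matrix()
def plan(p,yaw,n=None,s=None):
    """rows (8 per call) in units to world p, yaw with tool down"""
    s=s or arm.get_state(); R=Rt(s); d=np.asarray(p)-s["eef_pos"]
    dy=(yaw-s["ee_rot"][2]+np.pi)%(2*np.pi)-np.pi
    n=n or int(np.ceil(max(np.linalg.norm(d)/.0245,abs(dy)/.15)))
    for i in range(n):
        T=R@Ro.from_rotvec([0,0,-dy*i/n]).as_matrix()
        print([float(x) for x in (T.T@d/n/.025).round(3)], round(-dy/n/.15,3))
E
python3 - <<'E'
from h import *
f=imaging.grab_frame("wrist");print(f["T_tool_cam"].round(3),f["fx"])
plan([.56,.235,.27],-1.31)
E
```

```text
[[ 0.    -0.955 -0.297  0.081]
 [ 1.     0.001 -0.    -0.001]
 [ 0.    -0.297  0.955 -0.168]
 [ 0.     0.     0.     1.   ]] 300.21336316845026
[-0.639, 0.722, -0.056] -0.255
[-0.666, 0.697, -0.056] -0.255
[-0.692, 0.671, -0.056] -0.255
[-0.718, 0.644, -0.056] -0.255
[-0.742, 0.616, -0.056] -0.255
[-0.765, 0.587, -0.056] -0.255
[-0.786, 0.558, -0.056] -0.255
[-0.807, 0.527, -0.056] -0.255
[-0.827, 0.496, -0.056] -0.255
[-0.845, 0.464, -0.056] -0.255
[-0.862, 0.431, -0.056] -0.255
[-0.878, 0.398, -0.056] -0.255
[-0.893, 0.364, -0.056] -0.255
[-0.906, 0.33, -0.056] -0.255
[-0.918, 0.295, -0.056] -0.255
[-0.928, 0.26, -0.056] -0.255
[-0.938, 0.224, -0.056] -0.255
[-0.946, 0.188, -0.056] -0.255
[-0.952, 0.152, -0.056] -0.255
[-0.957, 0.115, -0.056] -0.255
[-0.961, 0.079, -0.056] -0.255
[-0.963, 0.042, -0.056] -0.255
[-0.964, 0.005, -0.056] -0.255
[-0.964, -0.032, -0.056] -0.255
[-0.962, -0.068, -0.056] -0.255
[-0.958, -0.105, -0.056] -0.255
[-0.954, -0.142, -0.056] -0.255
[-0.947, -0.178, -0.056] -0.255
[-0.94, -0.214, -0.056] -0.255
[-0.931, -0.25, -0.056] -0.255
[-0.921, -0.285, -0.056] -0.255
[-0.909, -0.32, -0.056] -0.255
[-0.896, -0.355, -0.056] -0.255
[-0.882, -0.389, -0.056] -0.255
[-0.867, -0.422, -0.056] -0.255
[-0.85, -0.455, -0.056] -0.255
[-0.832, -0.487, -0.056] -0.255
[-0.813, -0.518, -0.056] -0.255
```

>>> {"fn": "play_rows", "kwargs": {"travel": [[-0.64,0.72,-0.06],[-0.67,0.7,-0.06],[-0.69,0.67,-0.06],[-0.72,0.64,-0.06],[-0.74,0.62,-0.06],[-0.77,0.59,-0.06],[-0.79,0.56,-0.06],[-0.81,0.53,-0.06]], "twist": [-0.255,-0.255,-0.255,-0.255,-0.255,-0.255,-0.255,-0.255], "fingers": 1}}

```text
t: 1.55
eef_pos: [0.316, -0.4437, 0.2294]
ee_rot: [-3.141, 0.0, -2.453]
force: [-0.4, 0.1, 0.8]
width: 0.0876
gripper_force: 0.0
```

>>> {"fn": "play_rows", "kwargs": {"travel": [[-0.83,0.5,-0.06],[-0.85,0.46,-0.06],[-0.86,0.43,-0.06],[-0.88,0.4,-0.06],[-0.89,0.36,-0.06],[-0.91,0.33,-0.06],[-0.92,0.3,-0.06],[-0.93,0.26,-0.06]], "twist": [-0.255,-0.255,-0.255,-0.255,-0.255,-0.255,-0.255,-0.255]}}

```text
t: 2.55
eef_pos: [0.381, -0.262, 0.2414]
ee_rot: [-3.141, 0.0, -2.147]
force: [0.1, 0.1, 0.3]
width: 0.0876
gripper_force: 0.0
```

>>> {"fn": "play_rows", "kwargs": {"travel": [[-0.94,0.22,-0.06],[-0.95,0.19,-0.06],[-0.95,0.15,-0.06],[-0.96,0.12,-0.06],[-0.96,0.08,-0.06],[-0.96,0.04,-0.06],[-0.96,0.0,-0.06],[-0.96,-0.03,-0.06]], "twist": [-0.255,-0.255,-0.255,-0.255,-0.255,-0.255,-0.255,-0.255]}}

```text
t: 3.55
eef_pos: [0.4459, -0.0807, 0.2534]
ee_rot: [-3.141, 0.0, -1.841]
force: [0.8, 0.5, -0.1]
width: 0.0875
gripper_force: 0.0
```

>>> {"fn": "play_rows", "kwargs": {"travel": [[-0.96,-0.07,-0.06],[-0.96,-0.1,-0.06],[-0.95,-0.14,-0.06],[-0.95,-0.18,-0.06],[-0.94,-0.21,-0.06],[-0.93,-0.25,-0.06],[-0.92,-0.28,-0.06],[-0.91,-0.32,-0.06]], "twist": [-0.255,-0.255,-0.255,-0.255,-0.255,-0.255,-0.255,-0.255]}}

```text
t: 4.55
eef_pos: [0.5111, 0.101, 0.2653]
ee_rot: [-3.141, 0.0, -1.535]
force: [0.4, 0.0, -0.3]
width: 0.0876
gripper_force: 0.0
```

>>> {"fn": "play_rows", "kwargs": {"travel": [[-0.9,-0.36,-0.06],[-0.88,-0.39,-0.06],[-0.87,-0.42,-0.06],[-0.85,-0.46,-0.06],[-0.83,-0.49,-0.06],[-0.81,-0.52,-0.06]], "twist": [-0.255,-0.255,-0.255,-0.255,-0.255,-0.255]}}

```text
t: 5.3
eef_pos: [0.5604, 0.2373, 0.2742]
ee_rot: [3.142, -0.0, -1.306]
force: [1.0, -0.2, 1.2]
width: 0.0876
gripper_force: 0.0
```

```bash
cat >> h.py <<'E'
def wrist():
    s=arm.get_state(); f=imaging.grab_frame("wrist"); T=np.eye(4); T[:3,:3]=Rt(s); T[:3,3]=s["eef_pos"]
    M=np.linalg.inv(T@f["T_tool_cam"]); f["R"]=M[:3,:3]; f["t"]=M[:3,3]; return s,f
E
python3 - <<'E'
from h import *
s,f=wrist(); print(s["t"],s["eef_pos"],s["ee_rot"])
np.savez("w1.npz",**{k:f[k] for k in f})
save(f["pixels"],"w1.png")
for n in("strip","blank"):
    for d in models.silhouettes(n,"wrist")[:4]:
        r=cv2.minAreaRect(np.argwhere(d["pixels"])[:,::-1].astype(np.float32))
        print(n,round(d["confidence"],2),np.round(d["extent"]),[p2w(f,c,.02).round(4).tolist() for c in cv2.boxPoints(r)])
E
```

```text
5.3 [0.56041765 0.23725169 0.27420267] [ 3.14157420e+00 -5.42641882e-05 -1.30575585e+00]
strip 0.61 [269. 162.  28.  63.] [[0.662, 0.2158, 0.02], [0.6327, 0.2057, 0.02], [0.6068, 0.2918, 0.02], [0.638, 0.3028, 0.02]]
blank 0.89 [325. 163.  20.  63.] [[0.581, 0.1902, 0.02], [0.5531, 0.1827, 0.02], [0.5282, 0.2691, 0.02], [0.5579, 0.2771, 0.02]]
blank 0.81 [481. 230.  36.  49.] [[0.3126, 0.3153, 0.02], [0.3263, 0.2248, 0.02], [0.2901, 0.2252, 0.02], [0.274, 0.3163, 0.02]]
blank 0.8 [420. 182.  41.  65.] [[0.4636, 0.2031, 0.02], [0.4396, 0.1828, 0.02], [0.376, 0.2495, 0.02], [0.4007, 0.2716, 0.02]]
```

View pics/w1.png

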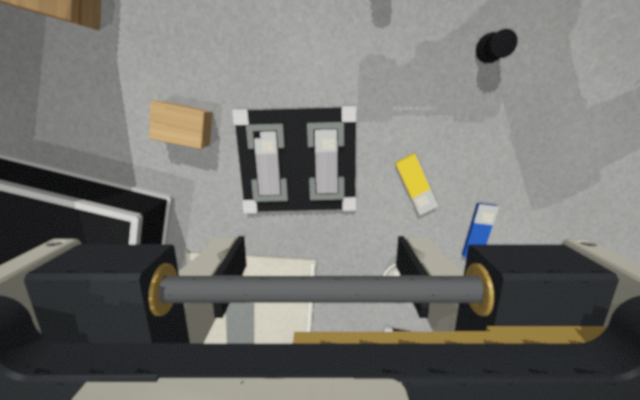

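Run:
```python
from h import *
f=np.load("w1.npz"); im=f["pixels"][95:225,220:370,::-1]
cv2.imwrite("pics/crop.png",cv2.resize(im,None,fx=4.5,fy=4.5,interpolation=cv2.INTER_CUBIC))
# tray markers
px=f["pixels"]; g=px.min(2)>185; g[:,:225]=0;g[:,365:]=0;g[:100]=0;g[220:]=0
n,l,st,c=cv2.connectedComponentsWithStats(g.astype(np.uint8))
for i in range(1,n):
    if st[i,4]>30: print(c[i].round(1),st[i,4],p2w(f,c[i],.01).round(4))
```

```text
[349.  113.3] 185 [0.541  0.1582 0.01  ]
[239.5 116.5] 193 [0.6864 0.2021 0.01  ]
[325.4 141. ] 400 [0.5624 0.2032 0.01  ]
[266.  143.8] 359 [0.6431 0.2293 0.01  ]
[349.6 203.8] 135 [0.502  0.2841 0.01  ]
[248.8 206.5] 150 [0.6484 0.3284 0.01  ]
```

View pics/crop.png

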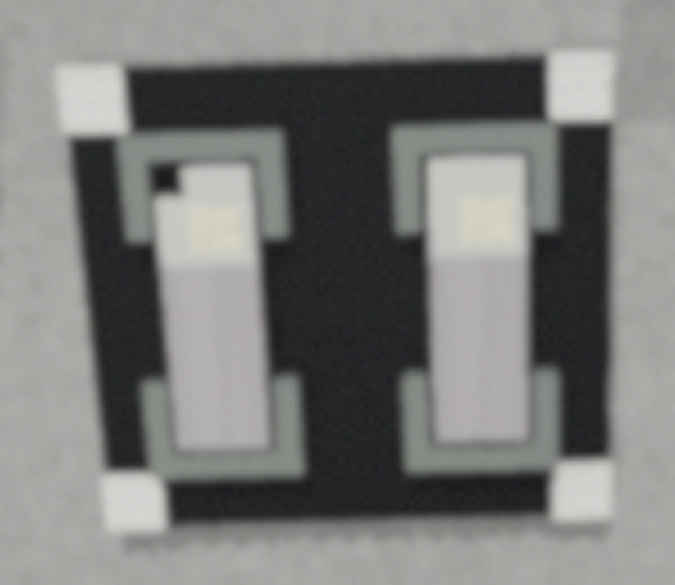

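Enlarged crop: the candidates are the left strip, frame (267,163), and the right strip, frame (325,163). The left one has a black cut at its upper-left corner, crop (165,180), and the right one has full corners. So the left strip is the one meant, and its +x points up in the picture. Both estimates put it at about (0.635, 0.2545) with yaw about -1.278.

Run:
```python
from h import *
plan([.6348,.2547,.10],-1.278)
```

```text
[0.013, -0.384, 0.868] -0.024
[0.014, -0.383, 0.868] -0.024
[0.015, -0.383, 0.868] -0.024
[0.017, -0.383, 0.868] -0.024
[0.018, -0.383, 0.868] -0.024
[0.019, -0.383, 0.868] -0.024
[0.021, -0.383, 0.868] -0.024
[0.022, -0.383, 0.868] -0.024
```

>>> {"fn": "play_rows", "kwargs": {"travel": [[0.015,-0.383,0.868],[0.015,-0.383,0.868],[0.015,-0.383,0.868],[0.015,-0.383,0.868],[0.02,-0.383,0.868],[0.02,-0.383,0.868],[0.02,-0.383,0.868],[0.02,-0.383,0.868]], "twist": [-0.024,-0.024,-0.024,-0.024,-0.024,-0.024,-0.024,-0.024], "fingers": 0.7}}

```text
t: 6.45
eef_pos: [0.6351, 0.2533, 0.0991]
ee_rot: [3.141, -0.0, -1.279]
force: [-0.2, -0.4, 0.6]
width: 0.0616
gripper_force: 0.0
```

>>> {"fn": "play_rows", "kwargs": {"travel": [[0,0,0],[0,0,0]], "twist": [0,0]}}

```text
t: 6.7
eef_pos: [0.6348, 0.2533, 0.1009]
ee_rot: [-3.141, -0.0, -1.279]
force: [-0.7, 0.4, 0.9]
width: 0.0614
gripper_force: 0.0
```

Run:
```python
from h import *
s,f=wrist(); print(s["t"],s["eef_pos"],s["ee_rot"],s["width"])
im=f["pixels"].copy()
for n in("strip",):
    for d in models.silhouettes(n,"wrist")[:3]:
        r=cv2.minAreaRect(np.argwhere(d["pixels"])[:,::-1].astype(np.float32))
        print(n,round(d["confidence"],2),np.round(d["extent"]),[p2w(f,c,.02).round(4).tolist() for c in cv2.boxPoints(r)])
c,sn=np.cos(-1.278),np.sin(-1.278)
pts=[w2p(f,[.6348+c*a-sn*b,.2547+sn*a+c*b,.02]) for a,b in((.045,.015),(.045,-.015),(-.045,-.015),(-.045,.015))]
cv2.polylines(im,[np.array(pts).round().astype(int)],True,(255,0,0),1)
save(im,"w2.png")
```

```text
6.7 [0.63479764 0.25326264 0.10090457] [-3.14121346e+00 -1.63388472e-04 -1.27943137e+00] 0.06138368834396126
strip 0.93 [322. 202.  35. 102.] [[0.6622, 0.2148, 0.02], [0.6337, 0.2062, 0.02], [0.6061, 0.2926, 0.02], [0.6377, 0.3021, 0.02]]
```

View pics/w2.png

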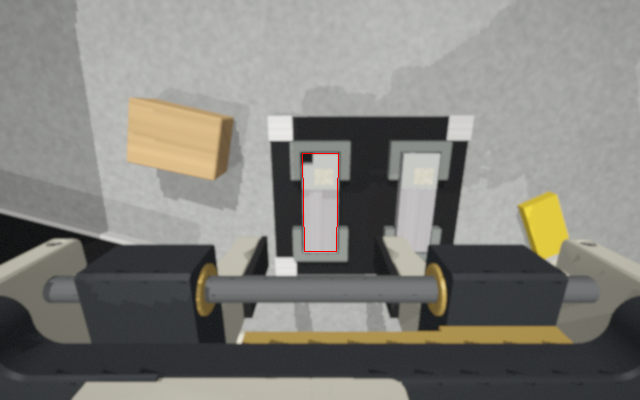

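The predicted outline (red) sits right on the notched strip, so I'll descend and grip.

>>> {"fn": "play_rows", "kwargs": {"travel": [[-0.03,0,0.7],[0,0,0.7],[0,0,0.7],[0,0,0.4],[0,0,0.2],[0,0,0.08],[0,0,0]], "twist": [0,0,0,0,0,0,0]}}

```text
t: 7.68
eef_pos: [0.6345, 0.254, 0.0314]
ee_rot: [-3.141, 0.0, -1.279]
force: [-1.2, -0.2, 0.1]
width: 0.0613
gripper_force: 0.0
```

>>> {"fn": "play_rows", "kwargs": {"travel": [[0,0,0],[0,0,0],[0,0,0],[0,0,0]], "twist": [0,0,0,0], "fingers": 0, "newtons": 40}}

```text
t: 8.18
eef_pos: [0.6343, 0.2539, 0.0312]
ee_rot: [-3.141, 0.0, -1.28]
force: [1.4, -0.1, 1.5]
width: 0.027
gripper_force: 0.0
```

>>> {"fn": "play_rows", "kwargs": {"travel": [[0,0,0],[0,0,0]], "twist": [0,0]}}

```text
t: 8.43
eef_pos: [0.6343, 0.2539, 0.031]
ee_rot: [3.142, -0.0, -1.279]
force: [0.1, 0.5, 0.1]
width: 0.0073
gripper_force: 0.0
```

Run:
```python
from h import *
s,f=wrist(); print(s["t"],s["eef_pos"],s["width"],s["gripper_force"])
g=imaging.grab_frame("scene")["pixels"]
save(np.hstack([f["pixels"][80:400,150:500],cv2.resize(g,(512,320))[:,:450]]),"w3.png")
```

```text
8.425 [0.63427974 0.25388222 0.0310437 ] 0.007288045103340159 0.0
```

View pics/w3.png

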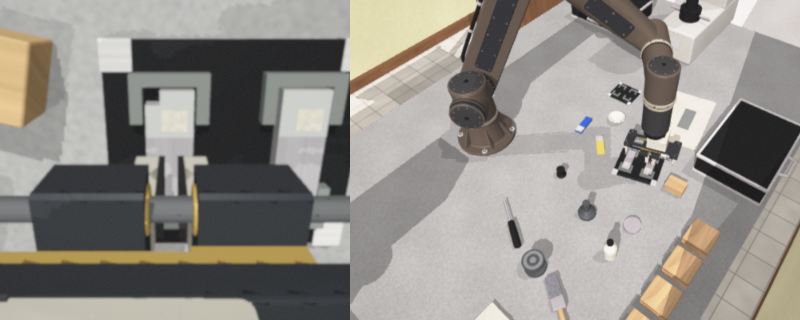

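The fingers closed over the strip with no force, so the tips were still above it. The strip is in its nest. I'll reopen and look closer.

>>> {"fn": "play_rows", "kwargs": {"travel": [[0,0,-0.5],[0,0,-0.5],[0,0,0],[0,0,0],[0,0,0],[0,0,0]], "twist": [0,0,0,0,0,0], "fingers": 0.7}}

```text
t: 9.28
eef_pos: [0.6341, 0.2537, 0.0557]
ee_rot: [3.141, -0.0, -1.28]
force: [0.1, -0.0, 0.3]
width: 0.0565
gripper_force: 0.0
```

Run:
```python
from h import *
s,f=wrist(); print(s["t"],s["eef_pos"],s["width"])
im=f["pixels"].copy()
d=models.silhouettes("strip","wrist")[0]
r=cv2.minAreaRect(np.argwhere(d["pixels"])[:,::-1].astype(np.float32))
print(d["confidence"],d["extent"],[p2w(f,c,.02).round(4).tolist() for c in cv2.boxPoints(r)])
c,sn=np.cos(-1.278),np.sin(-1.278)
pts=[w2p(f,[.6348+c*a-sn*b,.2542+sn*a+c*b,.02]) for a,b in((.045,.015),(.045,-.015),(-.045,-.015),(-.045,.015))]
cv2.polylines(im,[np.array(pts).round().astype(int)],True,(255,0,0),1)
p=w2p(f,s["eef_pos"]+[0,0,-.019]); print(p); cv2.circle(im,tuple(p.round().astype(int)),3,(0,255,0),1)
for sg in(-1,1):
    q=s["eef_pos"]+Rt(s)@[0,sg*s["width"]/2,.019]; u=w2p(f,q); print(u); cv2.circle(im,tuple(u.round().astype(int)),3,(0,255,0),1)
save(cv2.resize(im[120:320,180:460],None,fx=2.8,fy=2.8),"w4.png")
```

```text
9.275 [0.63413943 0.25373747 0.05567102] 0.0565384609349475
0.88 [320.2, 217.3, 43.7, 117.4] [[0.6384, 0.2992, 0.02], [0.6617, 0.2147, 0.02], [0.6342, 0.2065, 0.02], [0.6074, 0.2899, 0.02]]
[320.19660651 231.92940411]
[278.31230651 231.91222767]
[362.10807546 231.93585499]
```

View pics/w4.png

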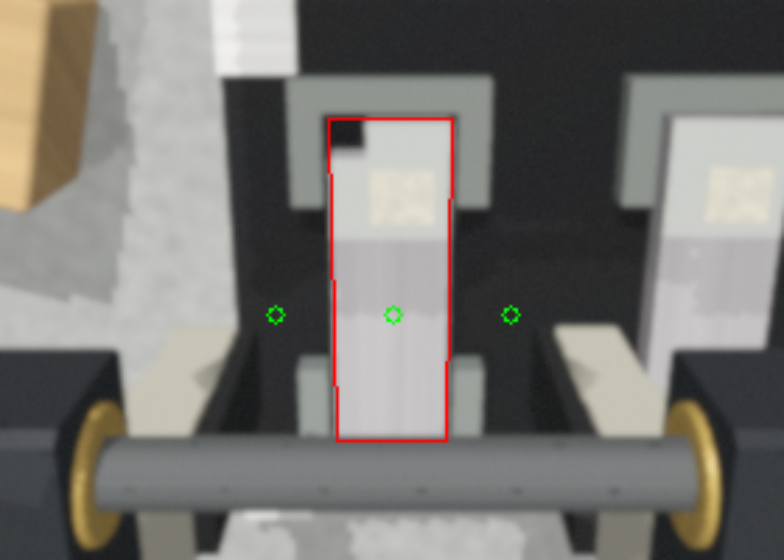

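The drawn marks (green) are where the tips should be by the stated geometry. The real tips show at crop (250,325) and (540,325), which works out to about 27 mm further back along the tool (tool z about -8 mm). That explains the empty close. I'll descend further and find the floor by force in small steps.

>>> {"fn": "play_rows", "kwargs": {"travel": [[0,0,0.5],[0,0,0.5],[0,0,0.4],[0,0,0.2],[0,0,0]], "twist": [0,0,0,0,0]}}

```text
t: 10.0
eef_pos: [0.6341, 0.2537, 0.0154]
ee_rot: [3.141, -0.0, -1.279]
force: [-0.0, -0.4, 0.3]
width: 0.0611
gripper_force: 0.0
```

>>> {"fn": "play_rows", "kwargs": {"travel": [[0,0,0.1],[0,0,0.08],[0,0,0.04],[0,0,0]], "twist": [0,0,0,0]}}

```text
t: 10.5
eef_pos: [0.6343, 0.2539, 0.0106]
ee_rot: [-3.142, 0.0, -1.279]
force: [0.3, -0.3, 0.0]
width: 0.0612
gripper_force: 0.0
```

Run:
```python
from h import *
s,f=wrist(); print(s["t"],s["eef_pos"],s["width"],s["force"])
save(cv2.resize(f["pixels"][120:320,180:460],None,fx=2.8,fy=2.8),"w5.png")
```

```text
10.5 [0.63429985 0.2538934  0.01058517] 0.06120144546137082 [ 0.30831087 -0.29095759  0.0130141 ]
```

View pics/w5.png

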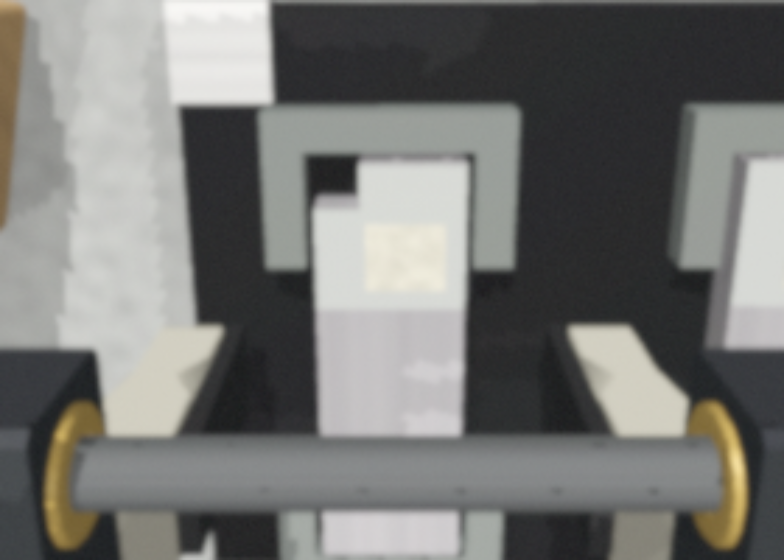

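No contact at TCP z 0.0106, so the tips do sit higher than stated. They straddle the strip's middle symmetrically, clear of the walls at crop rows 270 and 515. I'll keep feeling downward.

>>> {"fn": "play_rows", "kwargs": {"travel": [[0,0,0.08],[0,0,0.08],[0,0,0],[0,0,0]], "twist": [0,0,0,0]}}

```text
t: 11.05
eef_pos: [0.6343, 0.2539, 0.0065]
ee_rot: [3.142, -0.0, -1.279]
force: [0.2, 0.5, 0.8]
width: 0.0614
gripper_force: 0.0
```

>>> {"fn": "play_rows", "kwargs": {"travel": [[0,0,0.04],[0,0,0.04],[0,0,0],[0,0,0]], "twist": [0,0,0,0]}}

```text
t: 11.55
eef_pos: [0.6343, 0.2539, 0.0045]
ee_rot: [3.142, -0.0, -1.279]
force: [1.3, -0.0, -0.7]
width: 0.0613
gripper_force: 0.0
```

>>> {"fn": "play_rows", "kwargs": {"travel": [[0,0,0.04],[0,0,0],[0,0,0]], "twist": [0,0,0]}}

```text
t: 11.92
eef_pos: [0.6343, 0.2539, 0.0036]
ee_rot: [-3.142, 0.0, -1.28]
force: [-0.2, -0.5, -0.5]
width: 0.0615
gripper_force: 0.0
```

>>> {"fn": "play_rows", "kwargs": {"travel": [[0,0,0.04],[0,0,0],[0,0,0]], "twist": [0,0,0]}}

```text
t: 12.3
eef_pos: [0.6343, 0.2539, 0.0026]
ee_rot: [3.142, -0.0, -1.28]
force: [0.8, -0.2, 0.1]
width: 0.0615
gripper_force: 0.0
```

>>> {"fn": "play_rows", "kwargs": {"travel": [[0,0,0.04],[0,0,0],[0,0,0]], "twist": [0,0,0]}}

```text
t: 12.68
eef_pos: [0.6343, 0.2539, 0.0015]
ee_rot: [3.142, -0.0, -1.279]
force: [0.5, 0.1, 0.4]
width: 0.061
gripper_force: 0.0
```

>>> {"fn": "play_rows", "kwargs": {"travel": [[0,0,0.04],[0,0,0],[0,0,0]], "twist": [0,0,0]}}

```text
t: 13.05
eef_pos: [0.6344, 0.254, 0.001]
ee_rot: [-3.141, 0.0, -1.279]
force: [-2.2, -0.3, 5.3]
width: 0.0614
gripper_force: 2.5
```

Contact with the floor at TCP z 0.001, so the tips are 9 mm above the TCP rather than 19 mm ahead. I'll raise about 2 mm and grip.

>>> {"fn": "play_rows", "kwargs": {"travel": [[0,0,-0.09],[0,0,0],[0,0,0],[0,0,0],[0,0,0],[0,0,0]], "twist": [0,0,0,0,0,0], "fingers": 0, "newtons": 40}}

```text
t: 13.8
eef_pos: [0.6342, 0.2539, 0.0026]
ee_rot: [3.141, 0.0, -1.28]
force: [0.9, 1.2, -1.5]
width: 0.0298
gripper_force: 40.0
```

>>> {"fn": "play_rows", "kwargs": {"travel": [[0,0,-0.2],[0,0,-0.5],[0,0,-0.9],[0,0,-1],[0,0,-1],[0,0,-1],[0,0,-1],[0,0,-1]], "twist": [0,0,0,0,0,0,0,0]}}

```text
t: 14.8
eef_pos: [0.634, 0.2538, 0.1697]
ee_rot: [-3.141, 0.0, -1.279]
force: [0.3, 0.2, -2.2]
width: 0.0292
gripper_force: 40.0
```

Run:
```python
from h import *
s=arm.get_state(); print(s["width"],s["force"])
plan([.553,.05,.2],-1.571)
```

```text
0.02921747321817301 [ 0.34496877  0.19095044 -2.17512986]
[0.688, 0.544, -0.122] 0.194
[0.703, 0.524, -0.122] 0.194
[0.718, 0.503, -0.122] 0.194
[0.733, 0.482, -0.122] 0.194
[0.746, 0.461, -0.122] 0.194
[0.759, 0.439, -0.122] 0.194
[0.772, 0.416, -0.122] 0.194
[0.784, 0.394, -0.122] 0.194
[0.795, 0.371, -0.122] 0.194
[0.805, 0.347, -0.122] 0.194
```

Lifted, with 2.2 N showing, which matches 0.2 kg.

>>> {"fn": "play_rows", "kwargs": {"travel": [[0.69,0.54,-0.12],[0.7,0.52,-0.12],[0.72,0.5,-0.12],[0.73,0.48,-0.12],[0.75,0.46,-0.12],[0.76,0.44,-0.12],[0.77,0.42,-0.12],[0.78,0.39,-0.12]], "twist": [0.194,0.194,0.194,0.194,0.194,0.194,0.194,0.194]}}

```text
t: 15.8
eef_pos: [0.5693, 0.0897, 0.1921]
ee_rot: [-3.141, 0.0, -1.514]
force: [0.1, -0.6, -1.5]
width: 0.0295
gripper_force: 40.0
```

>>> {"fn": "play_rows", "kwargs": {"travel": [[0.8,0.37,-0.12],[0.81,0.35,-0.12],[0,0,0],[0,0,0]], "twist": [0.194,0.194,0,0]}}

```text
t: 16.3
eef_pos: [0.5538, 0.0498, 0.198]
ee_rot: [-3.141, 0.0, -1.571]
force: [-1.1, -0.2, -1.7]
width: 0.0293
gripper_force: 40.0
```

Run:
```python
from h import *
s,f=wrist(); print(s["t"],s["eef_pos"],s["ee_rot"])
t=imaging.grab_frame("top"); sc=imaging.grab_frame("scene")
# strip in tool frame, top face at eef z +.0174 -> world
zt=s["eef_pos"][2]+.0174
def rp(d):
    return cv2.minAreaRect(np.argwhere(d["pixels"])[:,::-1].astype(np.float32))
for d in models.silhouettes("strip","wrist")[:2]:
    P=np.array([p2w(f,c,zt) for c in cv2.boxPoints(rp(d))]); print("strip tool",d["confidence"],((P-s["eef_pos"])@Rt(s)).round(4).tolist())
for n,z in(("spot",.07),("disc",.055)):
    for nm,F in(("wrist",f),("top",t),("scene",sc)):
        for d in models.silhouettes(n,nm)[:2]:
            m=d["pixels"]; e=d["extent"]; 
            top=np.argwhere(m).min(0); print(n,nm,round(d["confidence"],2),np.round(e,1),p2w(F,e[:2],z).round(4))
im=f["pixels"].copy(); save(np.vstack([im[:230],np.hstack([cv2.resize(t["pixels"][165:225,330:470],None,fx=3,fy=3), cv2.resize(sc["pixels"][230:290,400:473],(220,180))])]),"w6.png") 
np.savez("w6.npz",w=f["pixels"],wR=f["R"],wt=f["t"],t=t["pixels"])
```

```text
16.3 [0.55377505 0.04977462 0.197985  ] [-3.14113094e+00  2.16990513e-04 -1.57101953e+00]
strip tool 0.64 [[0.0459, -0.0146, -0.0174], [0.046, 0.0146, -0.0174], [-0.0464, 0.0173, -0.0174], [-0.0464, -0.0172, -0.0174]]
spot wrist 0.86 [308.4  96.6  56.5  64. ] [ 0.5652 -0.0397  0.07  ]
spot top 0.91 [360.4 195.8  15.9  20.5] [ 0.5537 -0.0339  0.07  ]
spot scene 0.61 [295.2 264.6  22.8  30.7] [ 0.5904 -0.0647  0.07  ]
disc top 0.6 [445.2 193.1  29.5  29.7] [ 0.5602 -0.2836  0.055 ]
disc scene 0.71 [229.2 330.4  35.2  34.1] [ 0.5715 -0.2969  0.055 ]
disc scene 0.71 [361.9 208.3  68.9  45.7] [0.6213 0.2038 0.055 ]
```

View pics/w6.png

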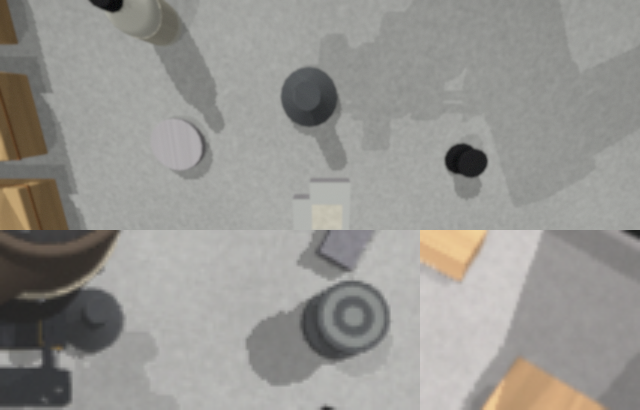

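Wrist view: the pedestal shows at (308,97) and the held strip at (325,205), with the notch at its upper left. The top-camera crop shows the grooved anvil at (347,317). I'll fit circle models to the masks for exact centres.

```bash
cat >> h.py <<'E'
from scipy.optimize import minimize
def fit(F,mask,circles,x0):
    a=np.linspace(0,2*np.pi,48)
    def ren(x):
        m=np.zeros((400,640),np.uint8); hs=[]
        for r,z in circles: hs.append(np.array([w2p(F,[x[0]+r*np.cos(b),x[1]+r*np.sin(b),z]) for b in a]))
        for i in range(len(hs)):
            cv2.fillConvexPoly(m,(hs[i]*16).round().astype(int),1,shift=4)
        if len(hs)>1: 
            h=cv2.convexHull((np.vstack([hs[-1],[w2p(F,[x[0]+.013*np.cos(b),x[1]+.013*np.sin(b),0.012]) for b in a]])*16).round().astype(np.int32)); cv2.fillConvexPoly(m,h,1,shift=4)
        return m>0
    def c(x):
        m=ren(x); return -(m&mask).sum()/(m|mask).sum()
    r=minimize(c,x0,method="Nelder-Mead",options=dict(initial_simplex=np.array(x0)+np.array([[0,0],[.01,0],[0,.01]])))
    return r.x.round(4),round(-r.fun,3)
E
python3 - <<'E'
from h import *
s,f=wrist(); t=imaging.grab_frame("top")
for nm,F in(("wrist",f),("top",t)):
    d=models.silhouettes("spot",nm)[0]; print("spot",nm,fit(F,d["pixels"],[(.032,0),(.013,.07)],[.553,-.03]))
d=models.silhouettes("disc","top")[0]; m=d["pixels"]
print("disc",d["extent"],fit(t,m,[(.036,.055)],[.56,-.285]),fit(t,m,[(.036,0),(.036,.055)],[.56,-.285]))
save(cv2.resize(f["pixels"][60:140,260:360],(800,640)),"q.png")
# bright top circle of pedestal in wrist
g=cv2.cvtColor(f["pixels"],cv2.COLOR_RGB2GRAY)
h=cv2.HoughCircles(cv2.resize(g[60:140,260:360],None,fx=4,fy=4,interpolation=cv2.INTER_CUBIC),cv2.HOUGH_GRADIENT,1,20,param1=40,param2=12,minRadius=35,maxRadius=75)
if h is not None:
    for c in h[0][:4]: uv=c[:2]/4+[260,60]; print(uv,c[2]/4,p2w(f,uv,.07).round(4))
g=cv2.cvtColor(t["pixels"],cv2.COLOR_RGB2GRAY)
h=cv2.HoughCircles(cv2.resize(g[165:225,420:480],None,fx=4,fy=4,interpolation=cv2.INTER_CUBIC),cv2.HOUGH_GRADIENT,1,20,param1=60,param2=15,minRadius=35,maxRadius=65)
if h is not None:
    for c in h[0][:4]: uv=c[:2]/4+[420,165]; print("disc",uv,c[2]/4,p2w(t,uv,.055).round(4))
E
```

```text
spot wrist (array([ 0.5681, -0.0416]), np.float64(0.981))
spot top (array([ 0.5663, -0.0437]), np.float64(0.847))
disc [445.1, 193.7, 32.0, 33.3] (array([ 0.5545, -0.2784]), np.float64(0.802)) (array([ 0.5587, -0.2902]), np.float64(0.945))
[298.125  96.875] 18.6 [ 0.5746 -0.0391  0.07  ]
[310.125 108.875] 17.475 [ 0.5635 -0.0284  0.07  ]
[322.625 102.125] 17.7 [ 0.5518 -0.0344  0.07  ]
[298.875  88.625] 16.65 [ 0.5738 -0.0463  0.07  ]
disc [447.625 193.875] 10.225 [ 0.5578 -0.2905  0.055 ]
disc [442.375 195.875] 12.2 [ 0.5522 -0.2749  0.055 ]
```

>>> {"fn": "play_rows", "kwargs": {"travel": [[0,-0.2,0.5],[0,-0.2,0.5],[0,-0.2,0.5],[0,0,0.2],[0,0,0],[0,0,0]], "twist": [0,0,0,0,0,0]}}

```text
t: 17.8
eef_pos: [0.5689, 0.0501, 0.1557]
ee_rot: [-3.141, 0.0, -1.57]
force: [-0.3, -0.6, -2.0]
width: 0.0293
gripper_force: 40.0
```

Run:
```python
from h import *
s,f=wrist(); print(s["t"],s["eef_pos"],s["ee_rot"])
d=models.silhouettes("spot","wrist")[0]; print(d["confidence"],d["extent"],fit(f,d["pixels"],[(.032,0),(.013,.07)],[.565,-.03]))
plan([.568,-.042,.105],-1.571)
```

```text
17.8 [0.56885092 0.05007997 0.15569076] [-3.14101055e+00  1.11254581e-04 -1.57041549e+00]
0.8 [322.9, 94.1, 65.6, 71.4] (array([ 0.5672, -0.042 ]), np.float64(0.959))
[0.737, 0.008, 0.407] 0.001
[0.737, 0.008, 0.407] 0.001
[0.737, 0.008, 0.407] 0.001
[0.737, 0.007, 0.407] 0.001
[0.737, 0.007, 0.407] 0.001
```

>>> {"fn": "play_rows", "kwargs": {"travel": [[0.74,0.01,0.4],[0.74,0.01,0.4],[0.74,0.01,0.4],[0.73,0.01,0.4],[0.73,0.01,0.4],[0,0,0.6],[0,0,0.6],[0,0,0.2]], "twist": [0,0,0,0,0,0,0,0]}}

```text
t: 18.9
eef_pos: [0.5668, -0.0418, 0.0688]
ee_rot: [3.14, -0.0, -1.57]
force: [-0.2, 0.7, -2.1]
width: 0.0293
gripper_force: 40.0
```

>>> {"fn": "play_rows", "kwargs": {"travel": [[0,0,0.08],[0,0,0],[0,0,0]], "twist": [0,0,0]}}

```text
t: 19.27
eef_pos: [0.5678, -0.0417, 0.0688]
ee_rot: [-3.141, 0.0, -1.57]
force: [0.1, 0.3, -1.8]
width: 0.0298
gripper_force: 40.0
```

>>> {"fn": "play_rows", "kwargs": {"travel": [[0,0,0.08],[0,0,0.08],[0,0,0],[0,0,0]], "twist": [0,0,0,0]}}

```text
t: 19.77
eef_pos: [0.5675, -0.042, 0.0643]
ee_rot: [3.142, -0.0, -1.57]
force: [-0.4, 0.2, -2.4]
width: 0.029
gripper_force: 40.0
```

>>> {"fn": "play_rows", "kwargs": {"travel": [[0,0,0.04],[0,0,0],[0,0,0]], "twist": [0,0,0]}}

```text
t: 20.15
eef_pos: [0.5675, -0.042, 0.0633]
ee_rot: [-3.142, 0.0, -1.571]
force: [0.6, 0.4, -2.1]
width: 0.0293
gripper_force: 40.0
```

>>> {"fn": "play_rows", "kwargs": {"travel": [[0,0,0.04],[0,0,0],[0,0,0]], "twist": [0,0,0]}}

```text
t: 20.52
eef_pos: [0.5676, -0.0419, 0.0626]
ee_rot: [-3.141, 0.0, -1.57]
force: [-0.7, 1.5, 2.3]
width: 0.0294
gripper_force: 40.0
```

Touchdown at the expected height. Now I'll release and back up.

>>> {"fn": "play_rows", "kwargs": {"travel": [[0,0,0],[0,0,0],[0,0,0],[0,0,0]], "twist": [0,0,0,0], "fingers": 0.6}}

```text
t: 21.02
eef_pos: [0.5675, -0.042, 0.0623]
ee_rot: [-3.142, -0.0, -1.571]
force: [-0.4, 0.0, 0.3]
width: 0.0524
gripper_force: 0.0
```

>>> {"fn": "play_rows", "kwargs": {"travel": [[0,0,-0.2],[-0.28,0,-0.4],[-0.28,0,-0.6],[-0.28,0,-0.6],[-0.28,0,0],[0,0,0],[0,0,0]], "twist": [0,0,0,0,0,0,0]}}

```text
t: 21.9
eef_pos: [0.567, -0.014, 0.1068]
ee_rot: [3.141, -0.0, -1.57]
force: [0.4, -0.1, 0.4]
width: 0.0524
gripper_force: 0.0
```

Run:
```python
from h import *
s,f=wrist(); print(s["t"],s["eef_pos"],s["ee_rot"],s["width"])
d=models.silhouettes("strip","wrist")[0]
r=cv2.minAreaRect(np.argwhere(d["pixels"])[:,::-1].astype(np.float32)); P=np.array([p2w(f,c,.08) for c in cv2.boxPoints(r)])
print(d["confidence"],P.round(4).tolist(),P.mean(0))
# disc fit from here if visible
for d in models.silhouettes("disc","wrist")[:2]: print("disc",d["confidence"],d["extent"],p2w(f,d["extent"][:2],.055),fit(f,d["pixels"],[(.036,0),(.036,.055)],[.558,-.29]))
save(f["pixels"],"w7.png")
```

```text
21.9 [ 0.56698815 -0.0139863   0.10676728] [ 3.14058492e+00 -1.86871367e-04 -1.57037685e+00] 0.052448041325005364
0.56 [[0.5818, -0.0862, 0.08], [0.5529, -0.0862, 0.08], [0.5508, 0.0034, 0.08], [0.5838, 0.0034, 0.08]] [ 0.56733206 -0.04142885  0.08      ]
disc 0.21 [321.6, 187.6, 49.8, 130.5] [ 0.56615404 -0.03618235  0.055     ] (array([ 0.558, -0.29 ]), np.float64(-0.0))
```

View pics/w7.png

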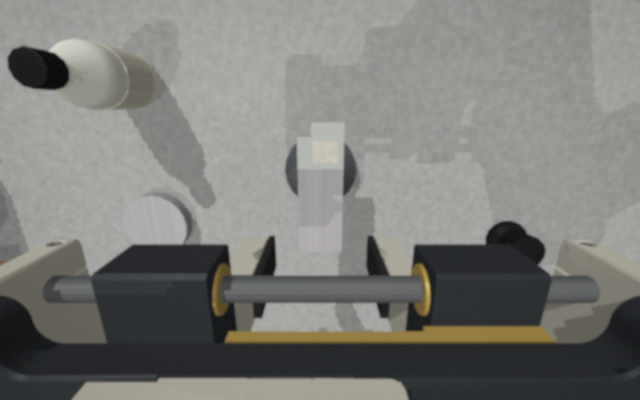

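The strip rests level on the pedestal with its notch at (303,132). Its measured centre is (0.5673,-0.0417), against a pedestal centre of (0.5675,-0.042). The fingers are already over the plain end, so I'll go down and grip.

>>> {"fn": "play_rows", "kwargs": {"travel": [[0,-0.01,0.5],[0,0,0.6],[0,0,0.6],[0,0,0.4],[0,0,0.15],[0,0,0.05],[0,0,0]], "twist": [0,0,0,0,0,0,0]}}

```text
t: 22.92
eef_pos: [0.568, -0.0139, 0.0501]
ee_rot: [-3.141, 0.0, -1.57]
force: [-0.4, 0.4, 0.0]
width: 0.0525
gripper_force: 0.0
```

>>> {"fn": "play_rows", "kwargs": {"travel": [[0,0,0],[0,0,0],[0,0,0],[0,0,0],[0,0,0],[0,0,0]], "twist": [0,0,0,0,0,0], "fingers": 0, "newtons": 55}}

```text
t: 23.68
eef_pos: [0.5678, -0.0139, 0.05]
ee_rot: [-3.141, 0.0, -1.57]
force: [-1.2, 0.0, 3.4]
width: 0.0294
gripper_force: 55.0
```

>>> {"fn": "play_rows", "kwargs": {"travel": [[0,0,-0.2],[0,0,-0.5],[0,0,-0.8],[0,0,-0.9],[0,0,-0.9],[0.3,0,-0.7],[0.6,0,-0.4],[0.8,0.1,0]], "twist": [0,0,0,0,0,0,0,0]}}

```text
t: 24.68
eef_pos: [0.5655, -0.0573, 0.1605]
ee_rot: [-3.14, 0.0, -1.57]
force: [0.0, -0.3, -2.0]
width: 0.0292
gripper_force: 55.0
```

>>> {"fn": "play_rows", "kwargs": {"travel": [[0.8,0.1,0],[0.8,0.1,0],[0.7,0.1,0],[0.4,0,0],[0.2,0,0],[0,0,0],[0,0,0]], "twist": [0,0,0,0,0,0,0]}}

```text
t: 25.55
eef_pos: [0.5578, -0.1285, 0.1598]
ee_rot: [-3.142, 0.0, -1.57]
force: [0.3, -0.0, -1.9]
width: 0.0292
gripper_force: 55.0
```

Run:
```python
from h import *
s,f=wrist(); print(s["t"],s["eef_pos"],s["ee_rot"],s["force"])
zt=s["eef_pos"][2]+.030
d=models.silhouettes("strip","wrist")[0]
r=cv2.minAreaRect(np.argwhere(d["pixels"])[:,::-1].astype(np.float32)); P=np.array([p2w(f,c,zt) for c in cv2.boxPoints(r)])
print("strip tool",((P-s["eef_pos"])@Rt(s)).round(4).tolist())
d=models.silhouettes("disc","wrist")[0]; print("disc",d["confidence"],d["extent"],fit(f,d["pixels"],[(.036,0),(.036,.055)],[.558,-.29]))
t=imaging.grab_frame("top"); d=models.silhouettes("disc","top")[0]; print("top",d["confidence"],fit(t,d["pixels"],[(.036,0),(.036,.055)],[.558,-.29]))
save(f["pixels"],"w8.png")
```

```text
25.55 [ 0.55784243 -0.128549    0.15980454] [-3.14151105e+00  8.66289302e-05 -1.57006094e+00] [ 0.33640111 -0.02959609 -1.89026633]
strip tool [[-0.0022, -0.0187, -0.03], [0.0737, -0.0142, -0.03], [0.0729, 0.0156, -0.03], [-0.0033, 0.0161, -0.03]]
disc 0.71 [320.1, 31.8, 90.5, 59.6] (array([ 0.5603, -0.2912]), np.float64(0.988))
top 0.93 (array([ 0.5547, -0.2911]), np.float64(0.819))
```

View pics/w8.png

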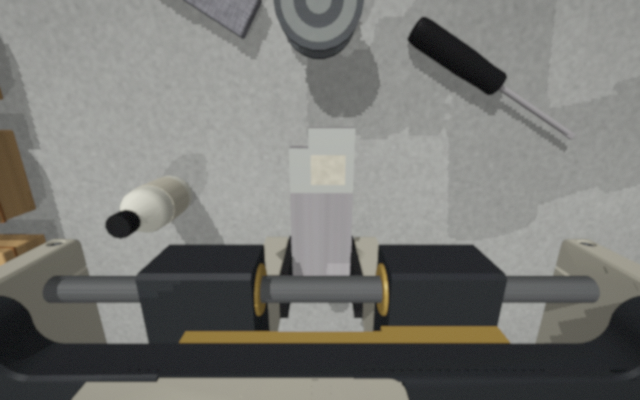

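The strip is held by its plain end, with the notch at (300,140) and the label up. The grooved anvil is ahead at (319,10), fitted at (0.5598,-0.291). I'll move over it.

>>> {"fn": "play_rows", "kwargs": {"travel": [[0.4,0,0.1],[0.8,-0.03,0.4],[0.9,-0.03,0.5],[0.9,0,0.5],[0.7,0,0.5],[0.36,0,0.5],[0.1,0,0.5],[0,0,0.3]], "twist": [0,0,0,0,0,0,0,0]}}

```text
t: 26.8
eef_pos: [0.5589, -0.2328, 0.0762]
ee_rot: [3.141, 0.0, -1.571]
force: [0.2, -0.8, -2.5]
width: 0.0291
gripper_force: 55.0
```

>>> {"fn": "play_rows", "kwargs": {"travel": [[0,0,0.15],[0,0,0],[0,0,0]], "twist": [0,0,0]}}

```text
t: 27.18
eef_pos: [0.5597, -0.2327, 0.0741]
ee_rot: [-3.141, -0.0, -1.57]
force: [0.2, 0.3, -2.0]
width: 0.029
gripper_force: 55.0
```

Run:
```python
from h import *
s,f=wrist(); print(s["t"],s["eef_pos"],s["ee_rot"],s["force"],s["width"])
d=models.silhouettes("strip","wrist")[0]; zt=s["eef_pos"][2]+.030
r=cv2.minAreaRect(np.argwhere(d["pixels"])[:,::-1].astype(np.float32)); P=np.array([p2w(f,c,zt) for c in cv2.boxPoints(r)])
print("strip",P.round(4).tolist())
sc=imaging.grab_frame("scene"); p=w2p(sc,[.56,-.27,.08]).astype(int); print(p)
c=sc["pixels"][max(p[1]-60,0):p[1]+60,max(p[0]-70,0):p[0]+70]
save(np.hstack([cv2.resize(f["pixels"][20:260,200:440],(400,400)),cv2.resize(c,(400,400*c.shape[0]//c.shape[1]))[:400] if c.shape[0]==c.shape[1] else cv2.resize(c,(400,400))]),"w9.png")
```

```text
27.175 [ 0.55967575 -0.23269682  0.07409339] [-3.14071669e+00 -1.73492376e-04 -1.56987855e+00] [ 0.18516623  0.31708875 -1.99179302] 0.02898287268764024
strip [[0.5738, -0.305, 0.1041], [0.5447, -0.305, 0.1041], [0.5422, -0.2304, 0.1041], [0.576, -0.2303, 0.1041]]
[231 315]
```

View pics/w9.png

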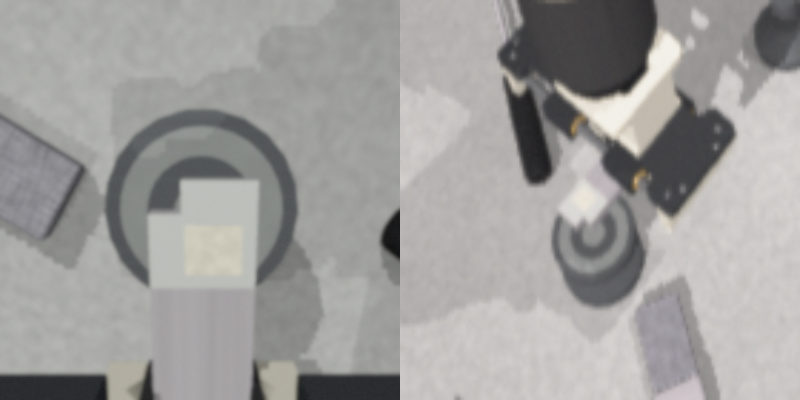

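Run:
```python
from h import *
s,f=wrist(); print(s["force"], p2w(f,[320.6,142.4],.055), [w2p(f,[.5597+.036*a,-.291+.036*b,.055]).round(1).tolist() for a,b in((1,0),(-1,0),(0,-1))])
```

```text
[ 0.70880676 -0.96080977 -2.46915815] [ 0.55951993 -0.292683    0.055     ] [[262.0, 145.1], [378.6, 145.2], [320.3, 82.8]]
```

The anvil centre reads (0.5595,-0.291±2 mm). The frosted end's centre is at (0.559,-0.290), and its underside is about 39 mm above the anvil. I'm handing in.

```bash
python3 -c "
from station import arm
print(arm.job_done())"
```

```text
the job is handed in; nothing more can be done
None
```

The job is handed in, with no verdict returned: I laid the notched strip on the pedestal and released it, then took it by its plain end. It is now held label up, as far as I can see level, with the frosted end centred within about 2 mm over the grooved anvil and about 39 mm above it.

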